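Rack the long bored blanks on the carrying bar

ROBOT

A 6-joint arm with a two-finger parallel gripper is mounted at the origin on a cart in front of the work surface, level with it; the furniture and walls round the work are solid. World frame = base frame: x ahead of the robot, y to its left, z up, the work surface at z = 0. Lengths are in m, angles in degrees, forces in N, time in s.
With the tool pointing down it reaches from about 0.35 to 0.925 m from the base axis. Payload 6.4 kg.
Tool frame: the origin (TCP) lies on the centre line of the jaws, within the pads' length; the fingertips stand 25 mm ahead of it and the grasp point (between the pads) lies 6 mm ahead of it; z points along the fingers, y is the line along which they close (so a half turn about z gives the same grasp; the last joint's range is limited). The gripper opens to 85 mm and grips with 20 to 120 N. Pads are 22 mm wide; open, the fingers measure 114 mm over their backs; the gripper's body (76 mm by 85 mm) begins 54 mm behind the grasp point. The pads swing forward as they close: fully open they stand 13 mm farther back than shut.
Start: joints at [61.759, 14.043, 89.255, -0, 76.702, -9.975], TCP at [0.204, 0.617, 0.256] pointing down, gripper open.
Joint ranges: [-179.41, 179.41], [-58.25, 129.5], [7.25, 145.43], [-54.29, 234.29], [11.92, 165.04], [-157.13, 157.13]. Speed limits (degrees/s): [147.25, 147.25, 180, 180, 180, 180].

INTERFACE

Orientations are given as [roll, pitch, yaw] about the fixed x, y, z axes, in that order (R = Rz(yaw) Ry(pitch) Rx(roll)).
In Python, from station import r gives the robot as it stands.
- The arm moves only by the tool move_arm, never from a script. Its argument "plan" is a list of rows, each a list of 7 numbers: the shift along the tool's x, y, z in units of 30 mm (1.0 is 30 mm), then the turn, a rotation vector about the tool's x, y, z in units of 5 degrees (1.0 is 5 degrees), then the finger opening in mm, from 0 to 85.4. A call has exactly 10 rows; each row shifts and turns the commanded pose from where the row before left it, along the tool's axes as they then stand; what a row does not reach is not made up. A row lasts 1/12 s, in which the tool goes at most 41.7 mm and 7.16 degrees, less where a joint would pass 70% of its speed; a pose out of reach is approached as far as the arm can. A call is refused whole if a number of a shift passes 1 or a number of a turn 1, either way. A call with a gripper value outside its range is refused whole. The fingers move at their own pace and stop on an object; "newtons" is the grip in N (left out, the last holds). Time passes only in rows, so rows that do not move let the fingers close, or fill a call up. It gives the time, the measured TCP pose, the force, the opening and the grip force at its end, in the units of the state.
- r.read_state(): the state, without advancing time (a new reading comes with each control period).
- r.read_camera(name): name is "scene" or "top" or "wrist"; returns a dict with "img" (400x640x3 uint8, red, green, blue), "K" (3x3 intrinsics, pixels), "rvec" (rotation vector, rad) and "tvec" (3), from world to camera coordinates, as OpenCV has them. Camera axes: x right, y down, z forward; pixel columns grow to the right and rows downward; lengths in m; the calibration is good to about 2 mm. The wrist camera is an equidistant fisheye: a pixel r from the principal point sees the ray r / f radians off the axis. A picture is of the moment at which its call begins. There is no depth.
- r.sign_off(): hands the job in; it is judged then, once.
The state is a dict: "time_s": time; "q": joint angles; "qd": joint speeds; "effort": joint torques, N m; "ee_pos": TCP position; "orientation": TCP orientation; "ft_force": force on the tool from outside, world axes, zero at the start; "ft_torque": the same for the moment, N m; "grip_width": opening from 0.0 (shut) to 1.0 (fully open); "grasp_force": force on a finger pad.
Only numpy, scipy, OpenCV 4.12 (cv2) and the standard library are available. Lean on these libraries where they do the work, as an engineer would, in place of code of your own. Each camera call takes 0.05 s, during which the arm holds its last target. There are 200 camera calls.

TASK

The bored turning blanks are freshly lacquered, so never take hold of one with the gripper: take the red-handled carrying bar from its grey tray, thread its rod through the bore of each long blank lying on the bench, and carry the long blanks to the curing rack, one in each bay, lying flat with the bore running front to back. Leave the short blanks and the other things on the bench where they are, and when every long blank is in the rack lay the bar back in its tray as it lay before.

Things in the scene. Friction and masses are not known exactly. Their poses are not given: they have to be found in the camera images.
- blank_long_a: long octagonal wooden turning blank, 54 mm across the flats and 64 mm long, with a through bore 26 mm in diameter lined with brass; it lies on a flat, bore level. Origin: its centre, 27 mm above what it lies on; x runs along the bore. About 0.12 kg. May be absent.
- blank_long_b: long octagonal wooden turning blank, 54 mm across the flats and 64 mm long, with a through bore 26 mm in diameter lined with brass; it lies on a flat, bore level. Origin: its centre, 27 mm above what it lies on; x runs along the bore. About 0.12 kg. May be absent.
- blank_long_c: long octagonal wooden turning blank, 54 mm across the flats and 64 mm long, with a through bore 26 mm in diameter lined with brass; it lies on a flat, bore level. Origin: its centre, 27 mm above what it lies on; x runs along the bore. About 0.12 kg. May be absent.
- blank_short_a: short octagonal wooden turning blank, 54 mm across the flats and 42 mm long, with a through bore 26 mm in diameter lined with brass; it lies on a flat, bore level. Origin: its centre, 27 mm above what it lies on; x runs along the bore. About 0.08 kg; same wood and same bore as the long ones, only shorter. To be left where it lies. May be absent.
- blank_short_b: short octagonal wooden turning blank, 54 mm across the flats and 42 mm long, with a through bore 26 mm in diameter lined with brass; it lies on a flat, bore level. Origin: its centre, 27 mm above what it lies on; x runs along the bore. About 0.08 kg; same wood and same bore as the long ones, only shorter. To be left where it lies. May be absent.
- bar: carrying bar, 0.16 kg: red block handle 44 long x 22 wide x 44 high mm, steel rod of 12 mm diameter, round tip. Origin: centre of the handle's underside; z up; the rod runs along +x from x = 22 to its tip at 106 mm, its axis 8 mm above the underside. Grip the handle across its width (y), about 29 mm above the underside. It starts upright and centred on the tray's floor, x along the tray's x
- tray: grey low parking tray for the bar, fixed, 60 x 42 mm, 11 mm high, floor 4 mm thick, inside 34 mm wide and 58 mm long. Origin at its underside's centre; x is the direction in which the rod points out of its open end
- tray_floor (a point): centre of the tray's floor, 4 mm above the bench; axes as the tray's
- rack: plywood curing rack, fixed, 92 deep (x), 218 mm wide (y). Origin: centre of its underside; x points from its front (towards the robot) to its back. Three bays along y, 70 mm apart, inside 62 wide, 80 mm long; over the bench: dividers 28 (8 thick), back wall 16, front lip 10, floor 6 mm. In a bay a blank's bore runs along x
- bay0 (a point): centre of the floor of the left (+y) bay of the rack, 6 mm above the bench. Axes as the rack's
- bay1 (a point): centre of the floor of the middle bay of the rack, 6 mm above the bench. Axes as the rack's
- bay2 (a point): centre of the floor of the right (-y) bay of the rack, 6 mm above the bench. Axes as the rack's
- fence: wooden batten fixed along the right (-y) edge of the bench, 150 long (x), 12 wide, 25 mm high, a stop and an obstacle; origin at its underside's centre
- tape_measure: yellow tape measure, 41 x 93 x 64 mm, a loose bystander at the back left; origin at its underside's centre
- screwdriver_stub: short yellow-handled screwdriver, 33 x 109 x 33 mm, a loose bystander at the back right; origin at its underside's centre
Things that resemble listed ones, but are neither listed nor needed, are in the scene too. Leave any black or blue look-alike of the blank_long_b alone.

How it is judged (in metres and radians):
On the way, in this order (a step that is already met when the one before it is completed fails the run):
1. the bar is lifted out of its tray (distance between bar and tray_floor above 0.06 m), for 0.1 s.
2. every long blank lies in a bay of the rack (((x of blank_long_a in the frame of bay0 between -0.012 and 0.012 m and y of blank_long_a in the frame of bay0 between -0.01 and 0.01 m and z of blank_long_a in the frame of bay0 between 0.02 and 0.036 m) or (x of blank_long_a in the frame of bay1 between -0.012 and 0.012 m and y of blank_long_a in the frame of bay1 between -0.01 and 0.01 m and z of blank_long_a in the frame of bay1 between 0.02 and 0.036 m) or (x of blank_long_a in the frame of bay2 between -0.012 and 0.012 m and y of blank_long_a in the frame of bay2 between -0.01 and 0.01 m and z of blank_long_a in the frame of bay2 between 0.02 and 0.036 m)) and angle between the x axis of each of blank_long_a, blank_long_b, blank_long_c and the x axis of rack, either way round below 0.25 rad and linear speed of each of blank_long_a, blank_long_b, blank_long_c below 0.02 m/s and ((x of blank_long_b in the frame of bay0 between -0.012 and 0.012 m and y of blank_long_b in the frame of bay0 between -0.01 and 0.01 m and z of blank_long_b in the frame of bay0 between 0.02 and 0.036 m) or (x of blank_long_b in the frame of bay1 between -0.012 and 0.012 m and y of blank_long_b in the frame of bay1 between -0.01 and 0.01 m and z of blank_long_b in the frame of bay1 between 0.02 and 0.036 m) or (x of blank_long_b in the frame of bay2 between -0.012 and 0.012 m and y of blank_long_b in the frame of bay2 between -0.01 and 0.01 m and z of blank_long_b in the frame of bay2 between 0.02 and 0.036 m)) and ((x of blank_long_c in the frame of bay0 between -0.012 and 0.012 m and y of blank_long_c in the frame of bay0 between -0.01 and 0.01 m and z of blank_long_c in the frame of bay0 between 0.02 and 0.036 m) or (x of blank_long_c in the frame of bay1 between -0.012 and 0.012 m and y of blank_long_c in the frame of bay1 between -0.01 and 0.01 m and z of blank_long_c in the frame of bay1 between 0.02 and 0.036 m) or (x of blank_long_c in the frame of bay2 between -0.012 and 0.012 m and y of blank_long_c in the frame of bay2 between -0.01 and 0.01 m and z of blank_long_c in the frame of bay2 between 0.02 and 0.036 m))), for 0.2 s.
At the end, for the whole second after the job is handed in: Every long blank present rests flat in a bay of the rack: centre within 12 mm (front to back) and 10 mm (sideways) of the bay's centre, 20 to 36 mm over its floor, bore within 0.25 rad of front to back; the bar lies upright on its tray's floor, within 15 mm of its centre and 0.3 rad of its line (all of step 2 and horizontal distance between bar and tray_floor below 0.015 m and z of bar in the frame of tray_floor between -0.004 and 0.005 m and angle between bar's own z axis and vertical below 0.1 rad and angle between the x axis of bar and the x axis of tray, either way round below 0.3 rad and linear speed of bar below 0.02 m/s); the robot touches nothing.
It fails at once if the gripper's fingers press on a blank (over 8 N) (contact force between the fingers and blank_long_a above 8 N or contact force between the fingers and blank_long_b above 8 N or contact force between the fingers and blank_long_c above 8 N or contact force between the fingers and blank_short_a above 8 N or contact force between the fingers and blank_short_b above 8 N).
It fails at once if a short blank is moved more than 5 cm (distance of any of blank_short_a, blank_short_b from where it was at the start of the episode above 0.05 m).
It fails at once if a bystander is moved more than 4 cm (distance of any of tape_measure, screwdriver_stub from where it was at the start of the episode above 0.04 m).
Of blank_long_a, blank_long_b, blank_long_c only 2 to 3 are there at a start; the rules pass over those that are not, and their reading is None.
Of blank_short_a, blank_short_b only 1 to 2 are there at a start; the rules pass over those that are not, and their reading is None.
At some moment in a run one of blank_long_a, blank_long_b, blank_long_c may be knocked a few centimetres aside while the robot is not near it.
It also fails if it takes over 210 s, if anything falls off the work surface, if the arm or the gripper's body presses on something with over 40 N, if the wrist force passes 120 N, or if a joint passes its speed limit or range.

## Working session

There is one attempt and no reset: what is moved stays moved. The work goes in short steps, Python scripts to look and compute and a tool call to move; the robot and the scene stay as the last step left them, time stands still between calls to the robot, and variables do not carry over. Pictures are saved under pics/ and viewed, at most 17 in all, crops included, and the job is handed in when it is done.

Besides the shell and the picture viewer there is one more tool, called after "Emit:" by a JSON object that holds its "op" and its "data", one argument or row to a line. move_arm: Moves the arm, as the interface text tells. Its arguments: {"type":"object","properties":{"plan":{"type":"array"},"newtons":{"type":"number"}},"required":["plan"]}

```bash
mkdir -p pics; ls
python3 - <<'E'
from station import r
import cv2,pickle
s=r.read_state();print(s)
for n in("scene","top"):
    c=r.read_camera(n);pickle.dump(c,open(f'{n}0.pkl','wb'));cv2.imwrite(f'pics/{n}0.png',c['img'][:,:,::-1]);print(n,c['K'],c['rvec'],c['tvec'])
E
```

```text
pics
{'time_s': 0.0, 'q': array([ 6.17587529e+01,  1.40840016e+01,  8.93242184e+01,  2.08135927e-03,
        7.67036820e+01, -9.97552151e+00]), 'qd': array([ 0.04669733, -0.04423518,  0.01031808,  0.03760535,  0.0239853 ,
        0.10011472]), 'effort': array([ 2.61391888e-04, -4.29510784e+01, -3.26128972e+01, -6.69494011e-05,
        5.30328471e-03, -1.98314871e-05]), 'ee_pos': array([0.20347083, 0.61679539, 0.2551881 ]), 'orientation': array([-1.79890140e+02, -2.13785163e-02,  1.61733773e+02]), 'ft_force': array([-0.62943271,  0.58255161, -0.29951618]), 'ft_torque': array([-0.02459749,  0.01465004,  0.02613107]), 'grasp_force': 0.0, 'grip_width': 1.002474463713317}
scene [[383.76104019   0.         319.41327059]
 [  0.         383.76104019 200.45788046]
 [  0.           0.           1.        ]] [ 2.08409062 -0.54854582  0.29526364] [-0.47800985  0.22186474  1.03207593]
top [[368.73900507   0.         309.24673035]
 [  0.         368.73900507 193.04384912]
 [  0.           0.           1.        ]] [ 2.14626929 -2.10729837  0.22999231] [0.02350934 0.58092746 1.16696631]
```

View pics/top0.png

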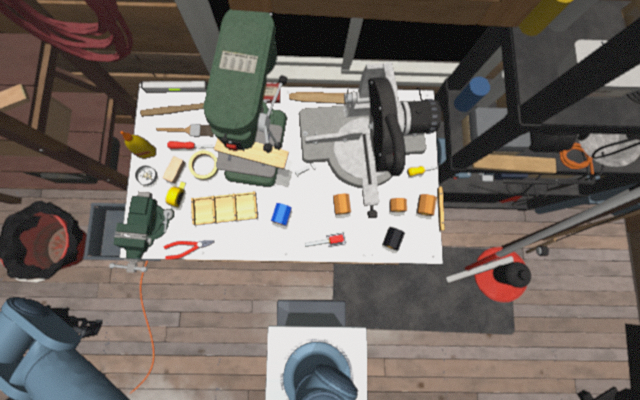

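View pics/scene0.png

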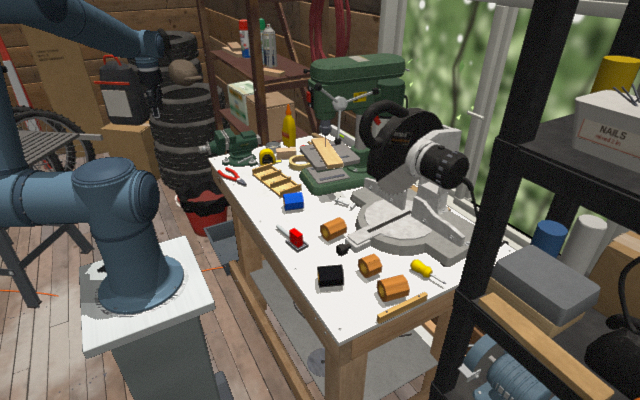

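```bash
cat > h.py <<'E'
import numpy as np,cv2,pickle
def ray(c,px):
    R=cv2.Rodrigues(c['rvec'])[0];K=c['K'];d=np.array([(px[0]-K[0,2])/K[0,0],(px[1]-K[1,2])/K[1,1],1])
    return -R.T@np.ravel(c['tvec']),R.T@d
def onz(c,px,z):
    o,d=ray(c,px);return o+d*(z-o[2])/d[2]
def fray(c,px):
    R=cv2.Rodrigues(c['rvec'])[0];K=c['K'];u=np.array([(px[0]-K[0,2]),(px[1]-K[1,2])]);rr=np.hypot(*u)+1e-9;t=rr/K[0,0]
    d=np.r_[u/rr*np.sin(t),np.cos(t)];return -R.T@np.ravel(c['tvec']),R.T@d
def fonz(c,px,z):
    o,d=fray(c,px);return o+d*(z-o[2])/d[2]
def fproj(c,P):
    R=cv2.Rodrigues(c['rvec'])[0];p=R@np.asarray(P)+np.ravel(c['tvec']);t=np.arctan2(np.hypot(p[0],p[1]),p[2]);u=p[:2]/np.hypot(p[0],p[1])
    return c['K'][:2,2]+c['K'][0,0]*t*u
E
python3 - <<'E'
import pickle,cv2,numpy as np
from h import *
c=pickle.load(open('top0.pkl','rb'));im=c['img'][:,:,::-1]
a=cv2.resize(im[185:255,185:265],None,fx=5,fy=5,interpolation=cv2.INTER_CUBIC)
b=cv2.resize(im[185:255,265:445],None,fx=4.4,fy=4.4,interpolation=cv2.INTER_CUBIC)
cv2.imwrite('pics/b.png',b);
o=np.zeros((308,800,3),np.uint8)
cv2.imwrite('pics/a.png',a)
for n,p,z in [('long1',(342,204),.054),('short',(398,205),.054),('long2',(427,204),.054),('handle',(337,239),.044),('tip',(305,242),.01),
 ('rackFL',(195,224),.01),('rackFR',(258,219),.02),('rackBR',(254,192),.02),('rackBL',(192,197),.02),('black',(394,239),.05),('fence',(441,207),.025)]: print(n,onz(c,p,z).round(3))
E
```

```text
long1 [ 0.546 -0.075  0.054]
short [ 0.547 -0.261  0.054]
long2 [ 0.552 -0.359  0.054]
handle [ 0.431 -0.06   0.044]
tip [0.422 0.045 0.01 ]
rackFL [0.476 0.417 0.01 ]
rackFR [0.495 0.204 0.02 ]
rackBR [0.588 0.222 0.02 ]
rackBL [0.566 0.431 0.02 ]
black [ 0.434 -0.246  0.05 ]
fence [ 0.547 -0.416  0.025]
```

View pics/b.png

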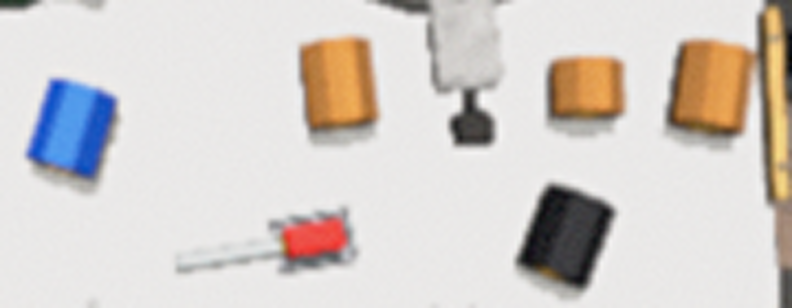

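View pics/a.png

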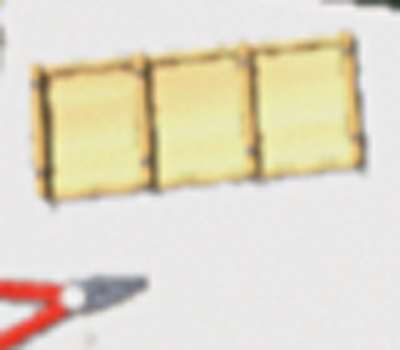

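Bench (top view, pixels): long blanks at (342,204) and (427,204), a short one at (398,205). The bar's handle is at (337,239), with the rod pointing left to (305,242). The rack spans (192..258, 192..224). The blue (282,214) and black (394,239) pieces are look-alikes. In the crops the rack is turned about +6° and the long blanks about ±5°.

Emit:
{"op": "move_arm", "data": {
  "plan": [
    [0, 0, 0, 0, 0, 1, 85],
    [0, 0, 0, 0, 0, 1, 85],
    [0, 0, 0, 0, 0, 1, 85],
    [0, 0, 0, 0, 0, 1, 85],
    [0, 0, 0, 0, 0, 1, 85],
    [0, 0, 0, 0, 0, 1, 85],
    [0, 0, 0, 0, 0, 1, 85],
    [0, 0, 0, 0, 0, 1, 85],
    [0, 0, 0, 0, 0, 1, 85],
    [0, 0, 0, 0, 0, 1, 85]
  ]
}}

```text
time_s: 0.93
ee_pos: [0.2036, 0.617, 0.2556]
orientation: [-179.9, 0.0, 111.5]
ft_force: [-1.1, 0.4, -1.2]
grip_width: 0.999
grasp_force: 0.0
```

Emit:
{"op": "move_arm", "data": {
  "plan": [
    [0, 0, 0, 0, 0, 1, 85],
    [0, 0, 0, 0, 0, 1, 85],
    [0, 0, 0, 0, 0, 1, 85],
    [0, 0, 0, 0, 0, 0.33, 85],
    [-0.92, 0.22, 0, 0, 0, 0, 85],
    [-0.92, 0.22, 0, 0, 0, 0, 85],
    [-0.92, 0.22, 0, 0, 0, 0, 85],
    [-0.92, 0.22, 0, 0, 0, 0, 85],
    [-0.92, 0.22, 0, 0, 0, 0, 85],
    [-0.92, 0.22, 0, 0, 0, 0, 85]
  ]
}}

```text
time_s: 1.77
ee_pos: [0.2578, 0.4543, 0.2557]
orientation: [-180.0, 0.0, 95.1]
ft_force: [1.0, 0.2, 0.1]
grip_width: 0.995
grasp_force: 0.0
```

Emit:
{"op": "move_arm", "data": {
  "plan": [
    [-0.92, 0.22, 0, 0, 0, 0, 85],
    [-0.92, 0.22, 0, 0, 0, 0, 85],
    [-0.92, 0.22, 0, 0, 0, 0, 85],
    [-0.92, 0.22, 0, 0, 0, 0, 85],
    [-0.92, 0.22, 0, 0, 0, 0, 85],
    [-0.92, 0.22, 0, 0, 0, 0, 85],
    [-0.92, 0.22, 0, 0, 0, 0, 85],
    [-0.92, 0.22, 0, 0, 0, 0, 85],
    [-0.92, 0.22, 0, 0, 0, 0, 85],
    [-0.92, 0.22, 0, 0, 0, 0, 85]
  ]
}}

```text
time_s: 2.6
ee_pos: [0.348, 0.1854, 0.256]
orientation: [-180.0, 0.0, 95.1]
ft_force: [0.0, -1.1, -0.1]
grip_width: 0.993
grasp_force: 0.0
```

Emit:
{"op": "move_arm", "data": {
  "plan": [
    [-0.92, 0.22, 0, 0, 0, 0, 85],
    [-0.92, 0.22, 0, 0, 0, 0, 85],
    [-0.92, 0.22, 0, 0, 0, 0, 85],
    [-0.92, 0.22, 0, 0, 0, 0, 85],
    [-0.92, 0.22, 0, 0, 0, 0, 85],
    [-0.92, 0.22, 0, 0, 0, 0, 85],
    [-0.92, 0.22, 0, 0, 0, 0, 85],
    [-0.92, 0.22, 0, 0, 0, 0, 85],
    [-0.92, 0.22, 0, 0, 0, 0, 85],
    [0, 0, 0, 0, 0, 0, 85]
  ]
}}

```text
time_s: 3.43
ee_pos: [0.43, -0.0589, 0.2563]
orientation: [-180.0, 0.1, 94.8]
ft_force: [0.1, 0.0, 0.1]
grip_width: 0.99
grasp_force: 0.0
```

Run:
```python
from station import r
import cv2,pickle
from h import *
s=r.read_state();print(s['ee_pos'],s['orientation'],s['q'],s['time_s'])
c=r.read_camera('wrist');pickle.dump(c,open('w1.pkl','wb'));cv2.imwrite('pics/w1.png',c['img'][:,:,::-1]);print(c['K'][0])
o,d=fray(c,c['K'][:2,2]);print(o,d)
```

```text
[ 0.43000261 -0.05890533  0.25625143] [-1.79991447e+02  6.88225417e-02  9.48260110e+01] [-2.28013878e+01 -1.67614397e+01  1.19502176e+02 -6.65875896e-02
  7.72349353e+01 -2.76126947e+01] 3.4333
[309.70691629   0.         321.53587333]
[0.42424167 0.0158955  0.37442372] [ 0.02479684 -0.29470512 -0.95526646]
```

View pics/w1.png

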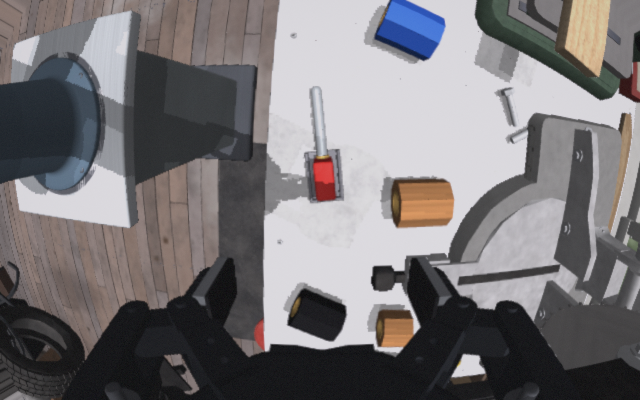

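Run:
```python
import cv2,pickle
c=pickle.load(open('w1.pkl','rb'));im=c['img'][:,:,::-1]
cv2.imwrite('pics/w1c.png',cv2.resize(im[80:240,285:465],None,fx=3.7,fy=3.7,interpolation=cv2.INTER_CUBIC))
```

```text
(no output)
```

View pics/w1c.png

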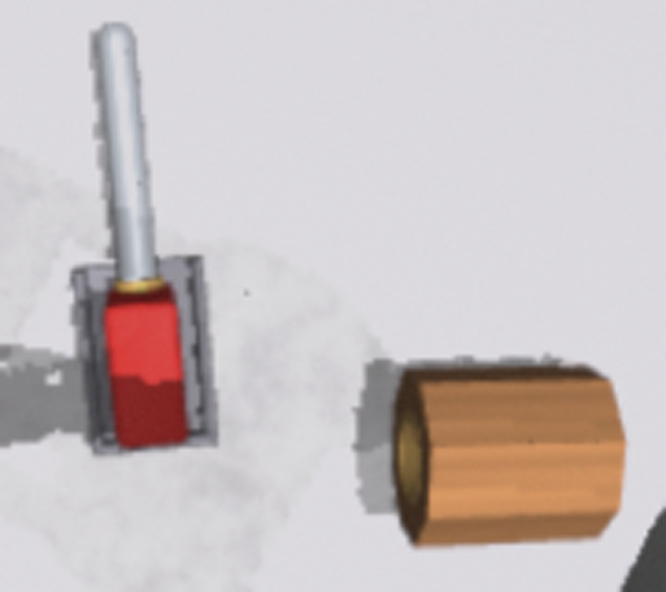

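```bash
cat >> h.py <<'E'
def prism(x,y,yaw,L,zc=.027):
    a=np.radians(np.arange(8)*45+22.5);rr=.027/np.cos(np.pi/8)
    P=np.array([[s*L/2,rr*np.cos(t),rr*np.sin(t)] for s in(-1,1) for t in a])
    c,s=np.cos(yaw),np.sin(yaw)
    return np.c_[x+c*P[:,0]-s*P[:,1],y+s*P[:,0]+c*P[:,1],zc+P[:,2]]
def tproj(c,P): return cv2.projectPoints(np.asarray(P,float).reshape(-1,1,3),np.ravel(c['rvec']),np.ravel(c['tvec']),c['K'],None)[0][:,0]
def fit(c,proj,seed,box,L,zc=.027,up=4):
    """orange-blob silhouette fit in box (x0,y0,x1,y1)"""
    from scipy.optimize import minimize
    x0,y0,x1,y1=box;hsv=cv2.cvtColor(c['img'],cv2.COLOR_RGB2HSV)[y0:y1,x0:x1]
    m=((hsv[...,0]>4)&(hsv[...,0]<24)&(hsv[...,1]>100)).astype(np.uint8)*255
    n,lab,st,_=cv2.connectedComponentsWithStats(m);m=(lab==1+np.argmax(st[1:,4])).astype(np.uint8)*255
    k,_=cv2.findContours(m,0,2);m[:]=0;cv2.drawContours(m,k,-1,255,-1)
    m=cv2.resize(m,None,fx=up,fy=up,interpolation=cv2.INTER_LINEAR)>127
    def cost(p):
        q=proj(c,prism(p[0],p[1],p[2],L,zc));q=(q-[x0,y0]+.5)*up-.5
        h=cv2.convexHull((q*16).round().astype(np.int32).reshape(-1,1,2));g=np.zeros(m.shape,np.uint8);cv2.fillConvexPoly(g,h,1,shift=4)
        return 1-(m&(g>0)).sum()/(m|(g>0)).sum()
    b=min((minimize(cost,[seed[0],seed[1],np.radians(seed[2]+d)],method='Nelder-Mead',options=dict(initial_simplex=np.array([seed[0],seed[1],np.radians(seed[2]+d)])+np.array([[0,0,0],[.012,0,0],[0,.012,0],[0,0,.15]]))) for d in(-8,0,8)),key=lambda b:b.fun)
    return b.x[:2].round(4),np.degrees(b.x[2]).round(1),round(b.fun,3)
def fprojs(c,P): return np.array([fproj(c,p) for p in P])
E
python3 - <<'E'
from h import *
w=pickle.load(open('w1.pkl','rb'));t=pickle.load(open('top0.pkl','rb'))
print('long1 w',fit(w,fprojs,(.546,-.075,3),(380,165,460,235),.064))
print('long1 t',fit(t,tproj,(.546,-.075,3),(325,185,358,225),.064))
print('long2 t',fit(t,tproj,(.552,-.36,-4),(412,185,437,225),.064))
print('short w',fit(w,fprojs,(.547,-.261,0),(365,300,420,355),.042))
f=lambda x,y:(x/3.7+285,y/3.7+80)
H=np.array([fonz(w,f(*p),.048) for p in[(107,303),(175,303),(187,440),(118,445)]]);print(H.round(4),H.mean(0))
T=np.array([fonz(w,f(*p),.011) for p in[(75,270),(200,258),(215,443),(95,452)]]);print(T.round(4),T.mean(0))
tip=fonz(w,f(115,40),.012);print('tip',tip, np.degrees(np.arctan2(*(tip-H.mean(0))[[1,0]])))
a=T[:2].mean(0)-T[2:].mean(0);print(np.degrees(np.arctan2(a[1],a[0])))
# rack from top image crop a (x5, off 185,185)
g=lambda x,y:(x/5+185,y/5+185)
R=[onz(t,g(*p),z)[:2].round(4) for p,z in[((40,70),.028),((352,38),.028),((362,165),.028),((47,200),.028)]];R=np.array(R);print(R,R.mean(0))
for e in(R[0]-R[1],R[3]-R[2]):print(np.degrees(np.arctan2(-e[0],e[1])))
E
```

```text
long1 w (array([ 0.5534, -0.0778]), np.float64(9.2), np.float64(0.069))
long1 t (array([ 0.5511, -0.0766]), np.float64(10.9), np.float64(0.176))
long2 t (array([ 0.5558, -0.3667]), np.float64(-2.9), np.float64(0.171))
short w (array([ 0.5542, -0.271 ]), np.float64(5.2), np.float64(0.078))
[[ 0.4206 -0.0373  0.048 ]
 [ 0.4401 -0.0356  0.048 ]
 [ 0.4474 -0.0762  0.048 ]
 [ 0.4272 -0.0795  0.048 ]] [ 0.43381534 -0.05714634  0.048     ]
[[ 0.4092 -0.0334  0.011 ]
 [ 0.4485 -0.0263  0.011 ]
 [ 0.4594 -0.0869  0.011 ]
 [ 0.4201 -0.0933  0.011 ]] [ 0.43428747 -0.05998038  0.011     ]
tip [0.41595165 0.04051978 0.012     ] 100.36515247447097
100.2463823447106
[[0.5577 0.4245]
 [0.584  0.2162]
 [0.4975 0.2056]
 [0.4702 0.4131]] [0.52735 0.31485]
7.196098687914676
7.495143362107091
```

The wrist crop shows the handle's top centre at about (151,370) in the crop and the rod tip at (114,25). The bar lies at (0.434,-0.0585) with yaw 100.3°. I'll descend and grip.

Emit:
{"op": "move_arm", "data": {
  "plan": [
    [0, 0.13, 0.5, 0, 0, -0.8, 85],
    [0, 0, 0.9, 0, 0, -0.3, 85],
    [0, 0, 0.9, 0, 0, 0, 85],
    [0, 0, 0.9, 0, 0, 0, 85],
    [0, 0, 0.9, 0, 0, 0, 85],
    [0, 0, 0.9, 0, 0, 0, 85],
    [0, 0, 0.8, 0, 0, 0, 85],
    [0, 0, 0.7, 0, 0, 0, 85],
    [0, 0, 0.4, 0, 0, 0, 85],
    [0, 0, 0.27, 0, 0, 0, 85]
  ]
}}

```text
time_s: 4.32
ee_pos: [0.4315, -0.0536, 0.0394]
orientation: [-179.8, -0.1, 100.6]
ft_force: [-0.3, -0.6, -0.4]
grip_width: 0.994
grasp_force: 0.0
```

Emit:
{"op": "move_arm", "data": {
  "plan": [
    [0, 0, 0, 0, 0, 0, 60],
    [0, 0, 0, 0, 0, 0, 40],
    [0, 0, 0, 0, 0, 0, 26],
    [0, 0, 0, 0, 0, 0, 20],
    [0, 0, 0, 0, 0, 0, 10],
    [0, 0, 0, 0, 0, 0, 10],
    [0, 0, 0, 0, 0, 0, 10],
    [0, 0, 0, 0, 0, 0, 10],
    [0, 0, 0, 0, 0, 0, 10],
    [0, 0, 0, 0, 0, 0, 10]
  ],
  "newtons": 80
}}

```text
time_s: 5.15
ee_pos: [0.4341, -0.0554, 0.0423]
orientation: [179.9, 0.1, 100.6]
ft_force: [0.1, 0.1, 6.2]
grip_width: 0.248
grasp_force: 78.8
```

Emit:
{"op": "move_arm", "data": {
  "plan": [
    [0, 0, -0.5, 0, 0, 0, 10],
    [0, 0, -0.9, 0, 0, 0, 10],
    [0, 0, -0.9, 0, 0, 0, 10],
    [0, 0, -0.9, 0, 0, 0, 10],
    [0, 0, -0.9, 0, 0, 0, 10],
    [0, 0, 0, 0, 0, 0.5, 10],
    [0, 0, 0, 0, 0, 0.9, 10],
    [0, 0, 0, 0, 0, 0.9, 10],
    [0, 0, 0, 0, 0, 0.9, 10],
    [0, 0, 0, 0, 0, 0.9, 10]
  ]
}}

```text
time_s: 5.98
ee_pos: [0.4326, -0.0549, 0.1638]
orientation: [-180.0, -0.0, 79.9]
ft_force: [-0.8, -0.1, -1.6]
grip_width: 0.242
grasp_force: 78.3
```

Emit:
{"op": "move_arm", "data": {
  "plan": [
    [0, 0, 0, 0, 0, 1, 10],
    [0, 0, 0, 0, 0, 1, 10],
    [0, 0, 0, 0, 0, 1, 10],
    [0, 0, 0, 0, 0, 1, 10],
    [0, 0, 0, 0, 0, 1, 10],
    [0, 0, 0, 0, 0, 1, 10],
    [0, 0, 0, 0, 0, 1, 10],
    [0, 0, 0, 0, 0, 1, 10],
    [0, 0, 0, 0, 0, 1, 10],
    [0, 0, 0, 0, 0, 1, 10]
  ]
}}

```text
time_s: 6.82
ee_pos: [0.4326, -0.0549, 0.1637]
orientation: [-180.0, 0.0, 29.8]
ft_force: [0.1, 0.2, -2.2]
grip_width: 0.245
grasp_force: 78.3
```

Emit:
{"op": "move_arm", "data": {
  "plan": [
    [0, 0, 0, 0, 0, 1, 10],
    [0, 0, 0, 0, 0, 1, 10],
    [0, 0, 0, 0, 0, 1, 10],
    [0, 0, 0, 0, 0, 1, 10],
    [-0.5, 0.5, 0, 0, 0, 0.1, 10],
    [-0.5, 0.5, 0, 0, 0, 0, 10],
    [-0.25, 0.38, 0, 0, 0, 0, 10],
    [0, 0, 0, 0, 0, 0, 10],
    [0, 0, 0, 0, 0, 0, 10],
    [0, 0, 0, 0, 0, 0, 10]
  ]
}}

```text
time_s: 7.65
ee_pos: [0.4031, -0.1018, 0.164]
orientation: [-180.0, 0.0, 9.6]
ft_force: [0.2, 1.5, -1.8]
grip_width: 0.247
grasp_force: 78.6
```

Run:
```python
from station import r
from h import *
s=r.read_state();print(s['ee_pos'],s['orientation'],s['q'],s['time_s'])
c=r.read_camera('wrist');pickle.dump(c,open('w2.pkl','wb'));cv2.imwrite('pics/w2.png',c['img'][:,:,::-1])
for n,P in[('blank',(.553,-.0775,.054)),('long2',(.5558,-.3667,.054))]:print(n,fproj(c,P))
u=np.radians(s['orientation'][2]);print('tip pred',fproj(c,s['ee_pos']+[.103*np.cos(u),.103*np.sin(u),-.03]))
```

```text
[ 0.40313077 -0.10183887  0.16400976] [-1.79971856e+02  7.34860839e-03  9.57674732e+00] [-2.98994636e+01 -1.29031519e+01  1.26631571e+02  1.86232738e-02
  6.62951465e+01  5.05163004e+01] 7.65
blank [322.35081132  13.0531092 ]
long2 [604.65421767 109.44131469]
tip pred [321.02617936  56.11858235]
```

View pics/w2.png

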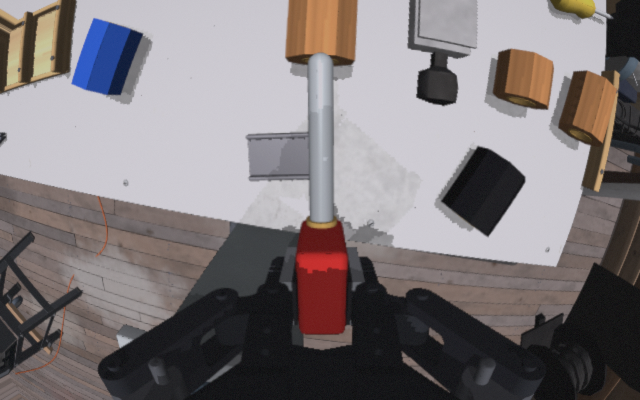

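The rod tip shows at (320,55) as predicted, in line with the blank's bore, whose front face is at (322,62). Lower and insert.

Emit:
{"op": "move_arm", "data": {
  "plan": [
    [0, 0, 0.4, 0, 0, 0, 10],
    [0, 0, 0.5, 0, 0, 0, 10],
    [0, 0, 0.6, 0, 0, 0, 10],
    [0, 0, 0.6, 0, 0, 0, 10],
    [0, 0, 0.6, 0, 0, 0, 10],
    [0, 0, 0.5, 0, 0, 0, 10],
    [0, 0, 0.37, 0, 0, 0, 10],
    [0, 0, 0, 0, 0, 0, 10],
    [0, 0, 0, 0, 0, 0, 10],
    [0, 0, 0, 0, 0, 0, 10]
  ]
}}

```text
time_s: 8.53
ee_pos: [0.4039, -0.1022, 0.0578]
orientation: [180.0, -0.1, 9.6]
ft_force: [1.0, -0.1, -2.1]
grip_width: 0.244
grasp_force: 78.6
```

Emit:
{"op": "move_arm", "data": {
  "plan": [
    [0.2, 0, 0, 0, 0, 0, 10],
    [0.4, 0, 0, 0, 0, 0, 10],
    [0.4, 0, 0, 0, 0, 0, 10],
    [0.4, 0, 0, 0, 0, 0, 10],
    [0.4, 0, 0, 0, 0, 0, 10],
    [0.4, 0, 0, 0, 0, 0, 10],
    [0.4, 0, 0, 0, 0, 0, 10],
    [0.3, 0, 0, 0, 0, 0, 10],
    [0.2, 0, 0, 0, 0, 0, 10],
    [0, 0, 0, 0, 0, 0, 10]
  ]
}}

```text
time_s: 9.37
ee_pos: [0.4964, -0.0868, 0.0578]
orientation: [179.9, -0.1, 9.6]
ft_force: [0.4, -0.1, -2.0]
grip_width: 0.245
grasp_force: 78.6
```

Run:
```python
from station import r
from h import *
s=r.read_state();print(s['ee_pos'],s['orientation'],s['ft_force'],s['ft_torque'])
c=r.read_camera('wrist');pickle.dump(c,open('w3.pkl','wb'));cv2.imwrite('pics/w3.png',c['img'][:,:,::-1])
w=pickle.load(open('w2.pkl','rb'));print('long2',fit(w,fprojs,(.5558,-.3667,-3),(555,60,607,150),.064))
t=pickle.load(open('top0.pkl','rb'))
print(fit(c,fprojs,(.553,-.0778,9),(250,0,400,190),.064))
```

```text
[ 0.49637828 -0.08682749  0.05779984] [ 1.79943379e+02 -9.34817681e-02  9.62242614e+00] [ 0.3880132  -0.09861329 -1.96444807] [-0.02761725  0.01294673 -0.00316899]
long2 (array([ 0.5559, -0.3695]), np.float64(-9.7), np.float64(0.038))
(array([ 0.5521, -0.0768]), np.float64(6.5), np.float64(0.008))
```

View pics/w3.png

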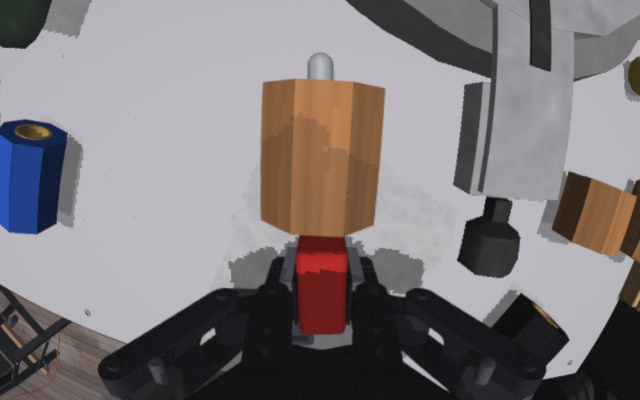

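Threaded: the rod tip shows at (320,65) beyond the blank. Tilt the tip slightly up and lift.

Emit:
{"op": "move_arm", "data": {
  "plan": [
    [0, 0, 0, 0, 0.4, 0, 10],
    [0, 0, -0.05, 0, 0.4, 0, 10],
    [0, 0, -0.1, 0, 0, 0, 10],
    [0, 0, -0.1, 0, 0, 0, 10],
    [0, 0, -0.2, 0, 0, 0, 10],
    [0, 0, -0.3, 0, 0, 0, 10],
    [0, 0, -0.4, 0, 0, 0, 10],
    [0, 0, -0.5, 0, 0, 0, 10],
    [0, 0, -0.6, 0, 0, 0, 10],
    [0, 0, -0.6, 0, 0, 0, 10]
  ]
}}

```text
time_s: 10.25
ee_pos: [0.4889, -0.0877, 0.1438]
orientation: [180.0, -4.0, 9.6]
ft_force: [0.8, -1.0, -2.4]
grip_width: 0.245
grasp_force: 78.4
```

Emit:
{"op": "move_arm", "data": {
  "plan": [
    [0, 0, -0.3, 0, 0, 0, 10],
    [-0.15, 0, -0.1, 0, 0, 0, 10],
    [-0.3, 0, 0, 0, 0, 0, 10],
    [-0.3, 0, 0, 0, 0, 0, 10],
    [-0.3, 0, 0, 0, 0, 0, 10],
    [-0.3, 0, 0, 0, 0, 0, 10],
    [-0.3, -0.15, 0, 0, 0, 0, 10],
    [-0.2, -0.3, 0, 0, 0, 0, 10],
    [-0.1, -0.45, 0, 0, 0, 0, 10],
    [0, -0.55, 0, 0, 0, 0, 10]
  ]
}}

```text
time_s: 11.08
ee_pos: [0.4223, -0.054, 0.1498]
orientation: [-180.0, -4.0, 9.5]
ft_force: [-0.0, -0.2, -1.8]
grip_width: 0.24
grasp_force: 78.3
```

Emit:
{"op": "move_arm", "data": {
  "plan": [
    [0, -0.6, 0, 0, 0, 0, 10],
    [0, -0.6, 0, 0, 0, 0, 10],
    [0, -0.6, 0, 0, 0, 0, 10],
    [0, -0.6, 0, 0, 0, 0, 10],
    [0, -0.6, 0, 0, 0, 0, 10],
    [0, -0.6, 0, 0, 0, 0, 10],
    [0, -0.6, 0, 0, 0, 0, 10],
    [0, -0.6, 0, 0, 0, 0, 10],
    [0, -0.6, 0, 0, 0, 0, 10],
    [0, -0.6, 0, 0, 0, 0, 10]
  ]
}}

```text
time_s: 11.92
ee_pos: [0.3923, 0.1244, 0.15]
orientation: [-180.0, -4.0, 9.6]
ft_force: [1.3, 0.3, -2.3]
grip_width: 0.246
grasp_force: 78.3
```

Run:
```python
from station import r
from h import *
s=r.read_state();print(s['ee_pos'],s['orientation'],s['ft_force'],s['ft_torque'])
c=r.read_camera('wrist');pickle.dump(c,open('w4.pkl','wb'));cv2.imwrite('pics/w4.png',c['img'][:,:,::-1])
```

```text
[0.39234143 0.12439479 0.15003417] [-179.97307985   -3.98511878    9.61530976] [ 1.25103554  0.33877238 -2.27695224] [-0.00256695  0.11235844 -0.01514812]
```

View pics/w4.png

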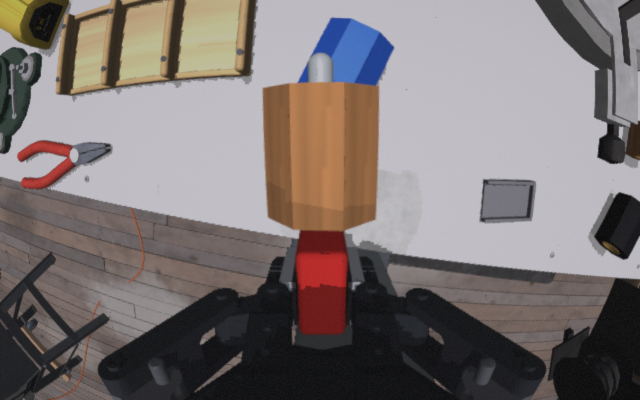

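Run:
```python
from h import *
c=pickle.load(open('w4.pkl','rb'))
D=np.array([fonz(c,p,.028)[:2] for p in[(60,93),(111,87),(169,80),(247,73)]]);print(D.round(4))
e=D[3]-D[0];print('yaw',np.degrees(np.arctan2(e[0],-e[1])),np.hypot(*e))
for b in((.527,.315,7.3),):
    a=np.radians(b[2])
    for i in range(4):
        for x in(-.046,.046):
            y=.105-.07*i
            P=(b[0]+np.cos(a)*x-np.sin(a)*y,b[1]+np.sin(a)*x+np.cos(a)*y,.028);print(i,x,fproj(c,P).round(0),np.round(P,3))
print(fit(c,fprojs,(.45,.13,9),(250,60,400,235),.064,zc=.117))
T=np.array([fonz(c,p,.011)[:2] for p in[(483,181),(534,181),(531,221),(482,218)]]);print(T.mean(0))
```

```text
[[0.475  0.4123]
 [0.4809 0.3368]
 [0.4887 0.272 ]
 [0.4994 0.2026]]
yaw 6.645845505679938 0.21117750059851323
0 -0.046 [ 59. 100.] [0.468 0.413 0.028]
0 0.046 [68. 17.] [0.559 0.425 0.028]
1 -0.046 [105.  91.] [0.477 0.344 0.028]
1 0.046 [115.   2.] [0.568 0.356 0.028]
2 -0.046 [166.  83.] [0.486 0.274 0.028]
2 0.046 [177. -12.] [0.577 0.286 0.028]
3 -0.046 [243.  78.] [0.495 0.205 0.028]
3 0.046 [251. -22.] [0.586 0.217 0.028]
(array([0.4491, 0.1341]), np.float64(10.4), np.float64(0.031))
[ 0.43412758 -0.05725628]
```

Carrying well. The rack's front divider ends at (60,93), (111,87), (169,80) and (247,73) fit a rack at about (0.529,0.314), yaw 7°. Go over bay2.

Emit:
{"op": "move_arm", "data": {
  "plan": [
    [0, -0.3, 0, 0, 0, 0.26, 10],
    [0, -0.4, 0, 0, 0, 0.26, 10],
    [0, -0.4, 0, 0, 0, 0, 10],
    [0, -0.4, 0, 0, 0, 0, 10],
    [0, -0.4, 0, 0, 0, 0, 10],
    [0, -0.4, 0, 0, 0, 0, 10],
    [0.1, -0.4, 0, 0, 0, 0, 10],
    [0.2, -0.3, 0, 0, 0, 0, 10],
    [0.3, -0.2, 0, 0, 0, 0, 10],
    [0.3, -0.18, 0, 0, 0, 0, 10]
  ]
}}

```text
time_s: 12.8
ee_pos: [0.407, 0.2275, 0.1523]
orientation: [-179.8, -4.0, 7.0]
ft_force: [0.3, -0.8, -2.6]
grip_width: 0.244
grasp_force: 78.7
```

Emit:
{"op": "move_arm", "data": {
  "plan": [
    [0.3, 0, 0.1, 0, 0, 0, 10],
    [0.3, 0, 0.2, 0, 0, 0, 10],
    [0.3, 0, 0.2, 0, 0, 0, 10],
    [0.3, 0, 0.2, 0, 0, 0, 10],
    [0.3, 0, 0.2, 0, 0, 0, 10],
    [0.3, 0, 0.2, 0, 0, 0, 10],
    [0.3, 0, 0.1, 0, 0, 0, 10],
    [0.2, 0, 0, 0, 0, 0, 10],
    [0.18, 0, 0, 0, 0, 0, 10],
    [0, 0, 0, 0, 0, 0, 10]
  ]
}}

```text
time_s: 13.63
ee_pos: [0.4845, 0.2363, 0.1224]
orientation: [-179.8, -4.1, 7.0]
ft_force: [-0.1, 0.5, -1.8]
grip_width: 0.242
grasp_force: 78.7
```

Run:
```python
from station import r
from h import *
s=r.read_state();print(s['ee_pos'],s['orientation'],s['ft_force'])
c=r.read_camera('wrist');pickle.dump(c,open('w5.pkl','wb'));cv2.imwrite('pics/w5.png',c['img'][:,:,::-1])
print(fit(c,fprojs,s['ee_pos'][:2].tolist()+[7],(250,60,400,235),.064,zc=s['ee_pos'][2]-.033))
```

```text
[0.4845472  0.23627944 0.12237726] [-179.80831155   -4.08301669    6.96782075] [-0.09442291  0.52478512 -1.7634903 ]
(array([0.5414, 0.2443]), np.float64(7.2), np.float64(0.054))
```

View pics/w5.png

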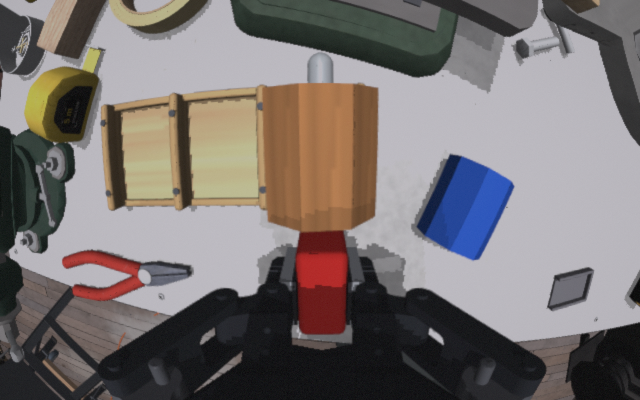

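Run:
```python
from h import *
c=pickle.load(open('w5.pkl','rb'))
F=np.array([fonz(c,p,.028)[:2] for p in[(114,209),(181,207),(262,205)]]);B=np.array([fonz(c,p,.028)[:2] for p in[(107,106),(175,95),(261,88)]])
print(F.round(4),B.round(4),np.hypot(*(F-B).T))
M=(F+B)/2;print(M.round(4))
for e in(F[0]-F[2],B[0]-B[2],M[0]-M[2]):print(np.degrees(np.arctan2(-e[0],e[1])))
yd=(M[0]-M[2])/np.hypot(*(M[0]-M[2]));m=M.mean(0) # at rack y=+35mm
print('bay1',m-.035*yd,'bay2',m-.105*yd,np.hypot(*(M[0]-M[2])))
```

```text
[[0.4764 0.4146]
 [0.4866 0.3466]
 [0.4961 0.2816]] [[0.5634 0.4251]
 [0.5721 0.3578]
 [0.58   0.2909]] [0.08772208 0.0862904  0.08444669]
[[0.5199 0.4198]
 [0.5294 0.3522]
 [0.5381 0.2862]]
8.447323063510673
7.048772550427075
7.745982331059121
bay1 [0.53382718 0.31807258] bay2 [0.54326188 0.24871131] 0.13485244248002826
```

Emit:
{"op": "move_arm", "data": {
  "plan": [
    [0, -0.08, 0, 0, 0, 0, 10],
    [0, -0.07, 0.1, 0, 0, 0, 10],
    [-0.02, 0, 0.25, 0, 0, 0, 10],
    [-0.02, 0, 0.25, 0, 0, 0, 10],
    [-0.02, 0, 0.25, 0, 0, 0, 10],
    [-0.02, 0, 0.25, 0, 0, 0, 10],
    [-0.02, 0, 0.2, 0, 0, 0, 10],
    [-0.02, 0, 0.2, 0, 0, 0, 10],
    [-0.01, 0, 0.15, 0, 0, 0, 10],
    [0, 0, 0, 0, 0, 0, 10]
  ]
}}

```text
time_s: 14.52
ee_pos: [0.4816, 0.2404, 0.0707]
orientation: [-179.8, -3.9, 7.0]
ft_force: [0.0, 1.2, -3.3]
grip_width: 0.247
grasp_force: 78.7
```

Emit:
{"op": "move_arm", "data": {
  "plan": [
    [0, 0, 0.06, 0, -0.2, 0, 10],
    [0, 0, 0.06, 0, -0.2, 0, 10],
    [0, 0, 0.06, 0, -0.2, 0, 10],
    [0, 0, 0.06, 0, -0.2, 0, 10],
    [0, 0, 0.06, 0, 0, 0, 10],
    [0, 0, 0, 0, 0, 0, 10],
    [0, 0, 0, 0, 0, 0, 10],
    [0, 0, 0, 0, 0, 0, 10],
    [0, 0, 0, 0, 0, 0, 10],
    [0, 0, 0, 0, 0, 0, 10]
  ]
}}

```text
time_s: 15.35
ee_pos: [0.4826, 0.2407, 0.0632]
orientation: [-179.8, -0.0, 7.0]
ft_force: [0.1, 0.4, -1.3]
grip_width: 0.242
grasp_force: 78.8
```

Run:
```python
from station import r
from h import *
s=r.read_state();print(s['ee_pos'],s['orientation'],s['ft_force'])
c=r.read_camera('wrist');pickle.dump(c,open('w6.pkl','wb'));cv2.imwrite('pics/w6.png',c['img'][:,:,::-1])
print(fit(c,fprojs,s['ee_pos'][:2].tolist()+[7],(245,60,400,235),.064,zc=.033))
```

```text
[0.48260248 0.24072203 0.06318159] [-1.79818617e+02 -7.49658488e-03  6.99729219e+00] [ 0.06171908  0.41681283 -1.2901098 ]
(array([0.5415, 0.2507]), np.float64(3.1), np.float64(0.136))
```

View pics/w6.png

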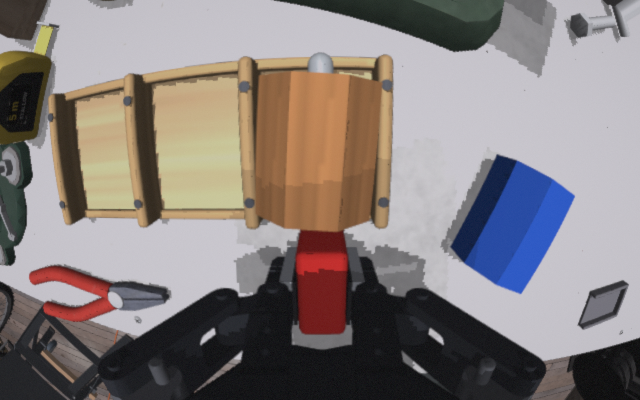

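Run:
```python
from h import *
c=pickle.load(open('w6.pkl','rb'))
P=np.array([fonz(c,p,.028)[:2] for p in[(250,224),(381,225),(384,58),(246,60)]]);print(P.round(4),P.mean(0))
f=(P[2]+P[3]-P[0]-P[1])/2;print(np.hypot(*f),np.hypot(*(P[3]-P[2])),np.degrees(np.arctan2(f[1],f[0])))
print('blank top rear/front',fonz(c,(325,73),.06),fonz(c,(325,231),.06))
for d in (0,.01): print([fproj(c,p).round(0).tolist() for p in prism(.5415+d,.249,.122,.064,.033)[[1,2,9,10]]])
```

```text
[[0.4956 0.2811]
 [0.5037 0.2111]
 [0.5896 0.2228]
 [0.5808 0.2903]] [0.54239424 0.25132156]
0.08617882904674465 0.06801703605359585 6.950893128570829
blank top rear/front [0.57333488 0.25033283 0.06      ] [0.50939904 0.24240342 0.06      ]
[[292.0, 229.0], [345.0, 229.0], [289.0, 73.0], [347.0, 73.0]]
[[294.0, 207.0], [349.0, 207.0], [292.0, 48.0], [351.0, 48.0]]
```

The blank is down in bay2: its rear top edge is at (325,73) and it is within about 1 mm front to back. Withdraw, lift and go to the second blank.

Emit:
{"op": "move_arm", "data": {
  "plan": [
    [-0.2, 0, 0, 0, 0, 0, 10],
    [-0.3, 0, 0, 0, 0, 0, 10],
    [-0.4, 0, 0, 0, 0, 0, 10],
    [-0.4, 0, 0, 0, 0, 0, 10],
    [-0.4, 0, 0, 0, 0, 0, 10],
    [-0.4, 0, 0, 0, 0, 0, 10],
    [-0.4, 0, 0, 0, 0, 0, 10],
    [-0.4, 0, 0, 0, 0, 0, 10],
    [-0.3, 0, 0, 0, 0, 0, 10],
    [-0.2, 0, 0, 0, 0, 0, 10]
  ]
}}

```text
time_s: 16.23
ee_pos: [0.3797, 0.228, 0.0628]
orientation: [-179.8, 0.1, 7.0]
ft_force: [0.3, 0.6, -0.9]
grip_width: 0.245
grasp_force: 78.8
```

Emit:
{"op": "move_arm", "data": {
  "plan": [
    [0, 0, -0.5, 0, 0, 0, 10],
    [0, 0, -0.7, 0, 0, 0, 10],
    [0, 0, -0.7, 0, 0, 0, 10],
    [0, 0, -0.7, 0, 0, 0, 10],
    [0, 0, -0.7, 0, 0, 0, 10],
    [0, 0, 0, 0, 0, 0.8, 10],
    [0, 0, 0, 0, 0, 0.8, 10],
    [0, 0, 0, 0, 0, 0.9, 10],
    [0, 0, 0, 0, 0, 0.84, 10],
    [0.1, 0.5, 0, 0, 0, 0, 10]
  ]
}}

```text
time_s: 17.07
ee_pos: [0.3817, 0.2136, 0.1623]
orientation: [-179.8, 0.0, -9.7]
ft_force: [0.5, 0.1, -1.3]
grip_width: 0.247
grasp_force: 78.9
```

Emit:
{"op": "move_arm", "data": {
  "plan": [
    [0.18, 0.9, 0, 0, 0, 0, 10],
    [0.18, 0.9, 0, 0, 0, 0, 10],
    [0.18, 0.9, 0, 0, 0, 0, 10],
    [0.18, 0.9, 0, 0, 0, 0, 10],
    [0.18, 0.9, 0, 0, 0, 0, 10],
    [0.18, 0.9, 0, 0, 0, 0, 10],
    [0.18, 0.9, 0, 0, 0, 0, 10],
    [0.18, 0.9, 0, 0, 0, 0, 10],
    [0.18, 0.9, 0, 0, 0, 0, 10],
    [0.18, 0.9, 0, 0, 0, 0, 10]
  ]
}}

```text
time_s: 17.9
ee_pos: [0.3892, -0.0638, 0.1612]
orientation: [-179.8, 0.0, -9.7]
ft_force: [-0.0, 0.5, -0.8]
grip_width: 0.248
grasp_force: 78.9
```

Emit:
{"op": "move_arm", "data": {
  "plan": [
    [0.18, 0.9, 0, 0, 0, 0, 10],
    [0.18, 0.9, 0, 0, 0, 0, 10],
    [0.18, 0.9, 0, 0, 0, 0, 10],
    [0.18, 0.9, 0, 0, 0, 0, 10],
    [0.18, 0.9, 0, 0, 0, 0, 10],
    [0.18, 0.9, 0, 0, 0, 0, 10],
    [0.18, 0.9, 0, 0, 0, 0, 10],
    [0.18, 0.9, 0, 0, 0, 0, 10],
    [0.18, 0.9, 0, 0, 0, 0, 10],
    [0.1, 0.6, 0, 0, 0, 0, 10]
  ]
}}

```text
time_s: 18.73
ee_pos: [0.3962, -0.3308, 0.1605]
orientation: [-179.9, 0.0, -9.8]
ft_force: [-0.3, -0.8, -0.9]
grip_width: 0.243
grasp_force: 78.9
```

Run:
```python
from station import r
from h import *
s=r.read_state();print(s['ee_pos'],s['orientation'],s['ft_force'],s['q'])
c=r.read_camera('wrist');pickle.dump(c,open('w7.pkl','wb'));cv2.imwrite('pics/w7.png',c['img'][:,:,::-1])
u=np.radians(s['orientation'][2]);print('tip pred',fproj(c,s['ee_pos']+[.103*np.cos(u),.103*np.sin(u),-.03]),'L2',fproj(c,(.5559,-.3695,.054)))
t=r.read_camera('top');pickle.dump(t,open('t7.pkl','wb'))
print('long2 t',fit(t,tproj,(.552,-.36,-4),(412,185,437,225),.064),'long1 in bay',fit(t,tproj,(.5415,.25,7),(233,185,265,225),.064,zc=.033))
```

```text
[ 0.39619703 -0.33081894  0.16050273] [-1.79886067e+02  1.88482040e-02 -9.78696685e+00] [-0.25398032 -0.80695829 -0.8759561 ] [-5.24942367e+01  2.49010226e+00  1.12841728e+02  7.84248119e-02
  6.47593159e+01  4.72592504e+01]
tip pred [321.56077791  56.24349466] L2 [336.74743522  -2.8695831 ]
long2 t (array([ 0.5547, -0.3659]), np.float64(-2.9), np.float64(0.168)) long1 in bay (array([0.5339, 0.2532]), np.float64(11.2), np.float64(0.335))
```

View pics/w7.png

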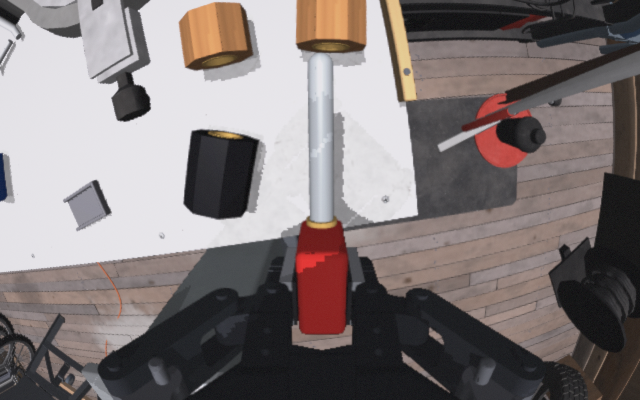

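Run:
```python
from h import *
c=pickle.load(open('w7.pkl','rb'))
for y in(-9,-4): print(fit(c,fprojs,(.5559,-.3695,y),(285,0,372,58),.064))
print(fonz(c,(331,46),.027))
```

```text
(array([ 0.5566, -0.3662]), np.float64(-10.8), np.float64(0.018))
(array([ 0.5567, -0.366 ]), np.float64(-10.8), np.float64(0.019))
[ 0.52397606 -0.36043647  0.027     ]
```

Blank 2 is at (0.5566,-0.3662), yaw -10.5°, with its bore mouth at (331,46). The offset is small, so align, lower and insert.

Emit:
{"op": "move_arm", "data": {
  "plan": [
    [0.2, 0.1, 0.2, 0, 0, 0.14, 10],
    [0.27, 0.09, 0.5, 0, 0, 0, 10],
    [0, 0, 0.6, 0, 0, 0, 10],
    [0, 0, 0.6, 0, 0, 0, 10],
    [0, 0, 0.6, 0, 0, 0, 10],
    [0, 0, 0.5, 0, 0, 0, 10],
    [0, 0, 0.3, 0, 0, 0, 10],
    [0, 0, 0.15, 0, 0, 0, 10],
    [0, 0, 0, 0, 0, 0, 10],
    [0, 0, 0, 0, 0, 0, 10]
  ]
}}

```text
time_s: 19.67
ee_pos: [0.4096, -0.3363, 0.0572]
orientation: [-179.9, 0.0, -10.4]
ft_force: [0.0, -0.3, -1.8]
grip_width: 0.242
grasp_force: 79.0
```

Emit:
{"op": "move_arm", "data": {
  "plan": [
    [0.2, 0, 0, 0, 0, 0, 10],
    [0.4, 0, 0, 0, 0, 0, 10],
    [0.4, 0, 0, 0, 0, 0, 10],
    [0.4, 0, 0, 0, 0, 0, 10],
    [0.4, 0, 0, 0, 0, 0, 10],
    [0.4, 0, 0, 0, 0, 0, 10],
    [0.4, 0, 0, 0, 0, 0, 10],
    [0.3, 0, 0, 0, 0, 0, 10],
    [0.2, 0, 0, 0, 0, 0, 10],
    [0, 0, 0, 0, 0, 0, 10]
  ]
}}

```text
time_s: 20.5
ee_pos: [0.5021, -0.3536, 0.0575]
orientation: [-179.9, -0.0, -10.4]
ft_force: [0.2, -0.4, -1.0]
grip_width: 0.242
grasp_force: 79.0
```

Run:
```python
from station import r
from h import *
s=r.read_state();print(s['ee_pos'],s['orientation'],s['ft_force'])
c=r.read_camera('wrist');pickle.dump(c,open('w8.pkl','wb'))
print(fit(c,fprojs,(.5566,-.3662,-10),(250,0,400,240),.064))
u=np.radians(s['orientation'][2]);q=fproj(c,s['ee_pos']+[.101*np.cos(u),.101*np.sin(u),-.03]).round().astype(int);print(q,c['img'][q[1],q[0]],c['img'][q[1],q[0]+30])
```

```text
[ 0.50205662 -0.35364827  0.05749063] [-1.79889899e+02 -3.92125240e-02 -1.03759611e+01] [ 0.18689594 -0.42151199 -1.03788808]
(array([ 0.555 , -0.3654]), np.float64(-10.5), np.float64(0.011))
[322  60] [201 207 214] [220 218 223]
```

Emit:
{"op": "move_arm", "data": {
  "plan": [
    [0, 0, 0, 0, 0.4, 0, 10],
    [0, 0, -0.05, 0, 0.4, 0, 10],
    [0, 0, -0.1, 0, 0, 0, 10],
    [0, 0, -0.1, 0, 0, 0, 10],
    [0, 0, -0.2, 0, 0, 0, 10],
    [0, 0, -0.3, 0, 0, 0, 10],
    [0, 0, -0.4, 0, 0, 0, 10],
    [0, 0, -0.5, 0, 0, 0, 10],
    [0, 0, -0.6, 0, 0, 0, 10],
    [0, 0, -0.6, 0, 0, 0, 10]
  ]
}}

```text
time_s: 21.38
ee_pos: [0.495, -0.3523, 0.1438]
orientation: [-179.9, -4.0, -10.4]
ft_force: [-0.1, 0.3, -3.0]
grip_width: 0.246
grasp_force: 78.8
```

Emit:
{"op": "move_arm", "data": {
  "plan": [
    [0, 0, -0.4, 0, 0, 0, 10],
    [-0.15, 0, -0.2, 0, 0, 0, 10],
    [-0.3, 0, 0, 0, 0, 0, 10],
    [-0.4, 0, 0, 0, 0, 0, 10],
    [-0.4, 0, 0, 0, 0, 0, 10],
    [-0.4, 0, 0, 0, 0, 0, 10],
    [-0.4, 0, 0, 0, 0, 0, 10],
    [-0.4, 0, 0, 0, 0, 0, 10],
    [-0.4, 0, 0, 0, 0, 0, 10],
    [-0.3, 0, 0, 0, 0, 0, 10]
  ]
}}

```text
time_s: 22.22
ee_pos: [0.399, -0.3339, 0.1519]
orientation: [-179.7, -3.8, -10.4]
ft_force: [-0.1, 0.1, -3.8]
grip_width: 0.243
grasp_force: 78.8
```

Run:
```python
from station import r
from h import *
s=r.read_state();print(s['ee_pos'],s['orientation'],s['ft_force'])
c=r.read_camera('wrist');pickle.dump(c,open('w9.pkl','wb'));cv2.imwrite('pics/w9.png',c['img'][:,:,::-1])
print(fit(c,fprojs,(s['ee_pos'][0]+.055,s['ee_pos'][1]-.01,-10),(250,0,400,240),.064,zc=s['ee_pos'][2]-.033))
```

```text
[ 0.39901998 -0.33385574  0.15191371] [-179.71164119   -3.79326929  -10.44810766] [-0.09936177  0.13396037 -3.80305001]
(array([ 0.4538, -0.3432]), np.float64(-9.8), np.float64(0.039))
```

View pics/w9.png

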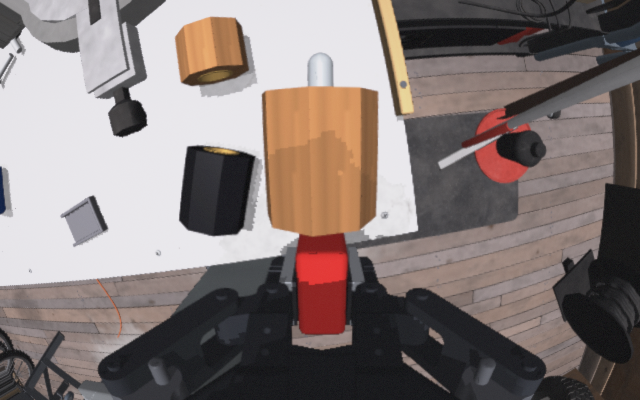

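The blank hangs level on the rod, spanning rows 88–232. Now carry it to bay1.

Emit:
{"op": "move_arm", "data": {
  "plan": [
    [0, 0, 0, 0, 0, -0.7, 10],
    [0, 0, 0, 0, 0, -0.7, 10],
    [0, 0, 0, 0, 0, -0.7, 10],
    [0, 0, 0, 0, 0, -0.7, 10],
    [0, 0, 0, 0, 0, -0.69, 10],
    [0.02, -0.15, 0, 0, 0, 0, 10],
    [0.04, -0.3, 0, 0, 0, 0, 10],
    [0.06, -0.45, 0, 0, 0, 0, 10],
    [0.07, -0.55, 0, 0, 0, 0, 10],
    [0.07, -0.6, 0, 0, 0, 0, 10]
  ]
}}

```text
time_s: 23.1
ee_pos: [0.401, -0.2712, 0.1526]
orientation: [179.0, -3.8, 7.0]
ft_force: [0.1, -0.4, -2.8]
grip_width: 0.238
grasp_force: 78.7
```

Emit:
{"op": "move_arm", "data": {
  "plan": [
    [0.07, -0.6, 0, 0, 0, 0, 10],
    [0.07, -0.6, 0, 0, 0, 0, 10],
    [0.07, -0.6, 0, 0, 0, 0, 10],
    [0.07, -0.6, 0, 0, 0, 0, 10],
    [0.07, -0.6, 0, 0, 0, 0, 10],
    [0.07, -0.6, 0, 0, 0, 0, 10],
    [0.07, -0.6, 0, 0, 0, 0, 10],
    [0.07, -0.6, 0, 0, 0, 0, 10],
    [0.07, -0.6, 0, 0, 0, 0, 10],
    [0.07, -0.6, 0, 0, 0, 0, 10]
  ]
}}

```text
time_s: 23.93
ee_pos: [0.3992, -0.0895, 0.1508]
orientation: [179.0, -3.8, 7.1]
ft_force: [0.6, 0.2, -3.5]
grip_width: 0.245
grasp_force: 78.7
```

Emit:
{"op": "move_arm", "data": {
  "plan": [
    [0.07, -0.6, 0, 0, 0, 0, 10],
    [0.07, -0.6, 0, 0, 0, 0, 10],
    [0.07, -0.6, 0, 0, 0, 0, 10],
    [0.07, -0.6, 0, 0, 0, 0, 10],
    [0.07, -0.6, 0, 0, 0, 0, 10],
    [0.07, -0.6, 0, 0, 0, 0, 10],
    [0.07, -0.6, 0, 0, 0, 0, 10],
    [0.07, -0.6, 0, 0, 0, 0, 10],
    [0.07, -0.6, 0, 0, 0, 0, 10],
    [0.07, -0.6, 0, 0, 0, 0, 10]
  ]
}}

```text
time_s: 24.77
ee_pos: [0.3974, 0.0913, 0.149]
orientation: [179.0, -3.8, 7.1]
ft_force: [0.0, 0.1, -2.8]
grip_width: 0.246
grasp_force: 78.7
```

Emit:
{"op": "move_arm", "data": {
  "plan": [
    [0.07, -0.6, 0, 0, 0, 0, 10],
    [0.07, -0.6, 0, 0, 0, 0, 10],
    [0.07, -0.6, 0, 0, 0, 0, 10],
    [0.07, -0.6, 0, 0, 0, 0, 10],
    [0.07, -0.6, 0, 0, 0, 0, 10],
    [0.07, -0.6, 0, 0, 0, 0, 10],
    [0.07, -0.6, 0, 0, 0, 0, 10],
    [0.07, -0.6, 0, 0, 0, 0, 10],
    [0.07, -0.5, 0, 0, 0, 0, 10],
    [0.05, -0.3, 0, 0, 0, 0, 10]
  ]
}}

```text
time_s: 25.6
ee_pos: [0.3969, 0.2604, 0.1475]
orientation: [179.0, -3.8, 7.2]
ft_force: [-0.6, -0.1, -2.6]
grip_width: 0.251
grasp_force: 78.7
```

Run:
```python
from station import r
from h import *
s=r.read_state();print(s['ee_pos'],s['orientation'],s['ft_force'])
c=r.read_camera('wrist');pickle.dump(c,open('w10.pkl','wb'));cv2.imwrite('pics/w10.png',c['img'][:,:,::-1])
a=np.radians(s['orientation'][2])
print(fit(c,fprojs,(s['ee_pos'][0]+.055*np.cos(a),s['ee_pos'][1]+.055*np.sin(a),7),(250,60,400,240),.064,zc=s['ee_pos'][2]-.033))
```

```text
[0.39693058 0.26039277 0.1474788 ] [179.01638079  -3.77712646   7.15786484] [-0.59963166 -0.09099453 -2.55339403]
(array([0.4515, 0.2685]), np.float64(8.3), np.float64(0.033))
```

Emit:
{"op": "move_arm", "data": {
  "plan": [
    [0.1, -0.3, 0, 0, 0, 0, 10],
    [0.1, -0.4, 0, 0, 0, 0, 10],
    [0.2, -0.4, 0, 0, 0, 0, 10],
    [0.3, -0.29, 0.1, 0, 0, 0, 10],
    [0.4, 0, 0.2, 0, 0, 0, 10],
    [0.4, 0, 0.25, 0, 0, 0, 10],
    [0.4, 0, 0.25, 0, 0, 0, 10],
    [0.4, 0, 0.2, 0, 0, 0, 10],
    [0.35, 0, 0.05, 0, 0, 0, 10],
    [0.2, 0, 0, 0, 0, 0, 10]
  ]
}}

```text
time_s: 26.48
ee_pos: [0.4813, 0.3102, 0.1208]
orientation: [179.0, -3.8, 7.0]
ft_force: [0.7, -1.0, -2.2]
grip_width: 0.242
grasp_force: 78.8
```

Run:
```python
from station import r
from h import *
s=r.read_state();print(s['ee_pos'],s['orientation'],s['ft_force'])
c=r.read_camera('wrist');pickle.dump(c,open('w11.pkl','wb'));cv2.imwrite('pics/w11.png',c['img'][:,:,::-1])
a=np.radians(s['orientation'][2])
print(fit(c,fprojs,(s['ee_pos'][0]+.055*np.cos(a),s['ee_pos'][1]+.055*np.sin(a),7),(250,60,400,240),.064,zc=s['ee_pos'][2]-.033))
```

```text
[0.48133541 0.31022581 0.12082237] [178.97518624  -3.7873581    7.01745963] [ 0.67357938 -0.96005685 -2.16458606]
(array([0.5357, 0.3164]), np.float64(7.2), np.float64(0.17))
```

View pics/w11.png

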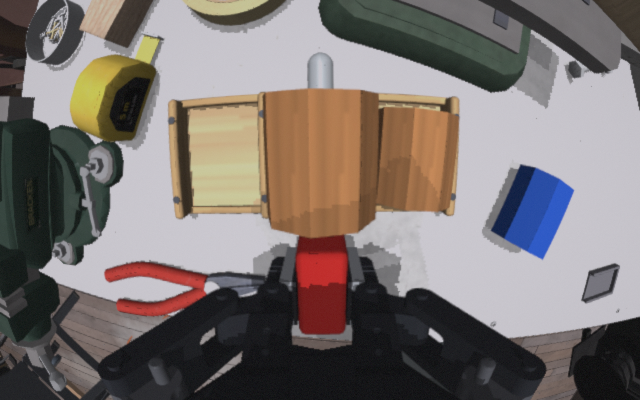

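The blank hangs over bay1, between the divider at column 262 and the first blank, which lies well in bay2 (380–458). Lower it.

Emit:
{"op": "move_arm", "data": {
  "plan": [
    [-0.04, -0.05, 0, 0, 0, 0, 10],
    [-0.04, -0.04, 0.1, 0, 0, 0, 10],
    [-0.02, 0, 0.25, 0, 0, 0, 10],
    [-0.02, 0, 0.25, 0, 0, 0, 10],
    [-0.02, 0, 0.25, 0, 0, 0, 10],
    [-0.02, 0, 0.25, 0, 0, 0, 10],
    [-0.02, 0, 0.2, 0, 0, 0, 10],
    [-0.02, 0, 0.2, 0, 0, 0, 10],
    [0, 0, 0.15, 0, 0, 0, 10],
    [0, 0, 0, 0, 0, 0, 10]
  ]
}}

```text
time_s: 27.37
ee_pos: [0.477, 0.3114, 0.0701]
orientation: [179.0, -3.7, 7.1]
ft_force: [-0.5, 0.1, -3.9]
grip_width: 0.246
grasp_force: 78.8
```

Emit:
{"op": "move_arm", "data": {
  "plan": [
    [0, 0, 0.05, 0, -0.2, 0, 10],
    [0, 0, 0.05, 0, -0.2, 0, 10],
    [0, 0, 0.05, 0, -0.2, 0, 10],
    [0, 0, 0.05, 0, -0.15, 0, 10],
    [0, 0, 0.05, 0, 0, 0, 10],
    [0, 0, 0, 0, 0, 0, 10],
    [0, 0, 0, 0, 0, 0, 10],
    [0, 0, 0, 0, 0, 0, 10],
    [0, 0, 0, 0, 0, 0, 10],
    [0, 0, 0, 0, 0, 0, 10]
  ]
}}

```text
time_s: 28.2
ee_pos: [0.4777, 0.3115, 0.0639]
orientation: [179.0, -0.1, 7.0]
ft_force: [0.1, 0.8, -1.4]
grip_width: 0.241
grasp_force: 78.9
```

Run:
```python
from station import r
from h import *
s=r.read_state();print(s['ee_pos'],s['orientation'],s['ft_force'])
c=r.read_camera('wrist');pickle.dump(c,open('w12.pkl','wb'))
im=c['img'].copy()
# compare edges: predicted blank top rear edge vs brightness change down the column
col=im[55:95,335].astype(int);print(col.tolist())
for x in(.5295,.5335,.5375):
  print(x,fproj(c,(x+.0318,.3195+.0039,.06)).round(1),fproj(c,(x-.0318,.3195-.0039,.06)).round(1))
```

```text
[0.47767785 0.31154142 0.0639411 ] [ 1.78981477e+02 -6.92836968e-02  7.01039323e+00] [ 0.05127954  0.76298452 -1.40650999]
[[204, 202, 209], [204, 202, 209], [206, 203, 210], [205, 203, 210], [204, 202, 208], [205, 202, 210], [205, 203, 210], [205, 202, 210], [205, 201, 209], [204, 194, 192], [200, 169, 131], [201, 166, 122], [198, 166, 121], [199, 169, 123], [202, 173, 126], [203, 174, 126], [202, 173, 125], [200, 169, 123], [183, 151, 110], [149, 123, 89], [92, 75, 56], [85, 68, 48], [136, 98, 66], [187, 130, 85], [193, 136, 89], [193, 135, 89], [194, 136, 90], [194, 136, 90], [194, 135, 89], [194, 135, 89], [193, 135, 87], [194, 134, 88], [194, 135, 88], [195, 135, 89], [195, 135, 88], [195, 136, 89], [194, 135, 89], [194, 135, 87], [196, 137, 89], [194, 135, 89]]
0.5295 [316.8  90.4] [317.4 244.2]
0.5335 [318.1  80.4] [318.5 235.7]
0.5375 [319.3  70.5] [319.6 227.1]
```

Rear edge reads row 77, so the blank is at x≈0.535 and well centred; it rests on the floor (only the bar's weight is felt). Withdraw and return the bar.

Emit:
{"op": "move_arm", "data": {
  "plan": [
    [-0.2, 0, 0, 0, 0, 0, 10],
    [-0.3, 0, 0, 0, 0, 0, 10],
    [-0.4, 0, 0, 0, 0, 0, 10],
    [-0.4, 0, 0, 0, 0, 0, 10],
    [-0.4, 0, 0, 0, 0, 0, 10],
    [-0.4, 0, 0, 0, 0, 0, 10],
    [-0.4, 0, 0, 0, 0, 0, 10],
    [-0.4, 0, 0, 0, 0, 0, 10],
    [-0.3, 0, 0, 0, 0, 0, 10],
    [-0.2, 0, 0, 0, 0, 0, 10]
  ]
}}

```text
time_s: 29.08
ee_pos: [0.3748, 0.2988, 0.0635]
orientation: [179.0, -0.0, 7.0]
ft_force: [-0.2, -0.6, -0.7]
grip_width: 0.249
grasp_force: 78.9
```

Emit:
{"op": "move_arm", "data": {
  "plan": [
    [0, 0, -0.5, 0, 0, 0, 10],
    [0, 0, -0.7, 0, 0, 0, 10],
    [0, 0, -0.7, 0, 0, 0, 10],
    [0, 0, -0.7, 0, 0, 0, 10],
    [0, 0, -0.7, 0.2, 0, 0, 10],
    [0, 0, 0, 0, 0, -0.7, 10],
    [0, 0, 0, 0, 0, -1, 10],
    [0, 0, 0, 0, 0, -1, 10],
    [0, 0, 0, 0, 0, -1, 10],
    [0, 0, 0, 0, 0, -1, 10]
  ]
}}

```text
time_s: 29.92
ee_pos: [0.3759, 0.3007, 0.1628]
orientation: [180.0, -0.1, 30.7]
ft_force: [0.1, 0.1, -1.0]
grip_width: 0.247
grasp_force: 78.9
```

Emit:
{"op": "move_arm", "data": {
  "plan": [
    [0, 0, 0, 0, 0, -1, 10],
    [0, 0, 0, 0, 0, -1, 10],
    [0, 0, 0, 0, 0, -1, 10],
    [0, 0, 0, 0, 0, -1, 10],
    [0, 0, 0, 0, 0, -1, 10],
    [0, 0, 0, 0, 0, -1, 10],
    [0, 0, 0, 0, 0, -1, 10],
    [0, 0, 0, 0, 0, -1, 10],
    [0, 0, 0, 0, 0, -1, 10],
    [0, 0, 0, 0, 0, -1, 10]
  ]
}}

```text
time_s: 30.75
ee_pos: [0.376, 0.3007, 0.1627]
orientation: [179.9, -0.0, 80.7]
ft_force: [0.1, 0.1, -1.7]
grip_width: 0.244
grasp_force: 78.9
```

Emit:
{"op": "move_arm", "data": {
  "plan": [
    [0, 0, 0, 0, 0, -1, 10],
    [0, 0, 0, 0, 0, -1, 10],
    [0, 0, 0, 0, 0, -1, 10],
    [0, 0, 0, 0, 0, -1, 10],
    [-0.5, 0, 0, 0, 0, 0, 10],
    [-0.9, 0, 0, 0, 0, 0, 10],
    [-0.9, 0, 0, 0, 0, 0, 10],
    [-0.9, 0, 0, 0, 0, 0, 10],
    [-0.9, 0, 0, 0, 0, 0, 10],
    [-0.9, 0, 0, 0, 0, 0, 10]
  ]
}}

```text
time_s: 31.58
ee_pos: [0.4033, 0.1522, 0.1628]
orientation: [179.9, 0.0, 100.5]
ft_force: [0.6, 0.1, -0.7]
grip_width: 0.241
grasp_force: 78.9
```

Emit:
{"op": "move_arm", "data": {
  "plan": [
    [-0.9, -0.03, 0, 0, 0, 0, 10],
    [-0.9, -0.03, 0, 0, 0, 0, 10],
    [-0.9, -0.03, 0, 0, 0, 0, 10],
    [-0.9, -0.03, 0, 0, 0, 0, 10],
    [-0.9, -0.03, 0, 0, 0, 0, 10],
    [-0.9, -0.03, 0, 0, 0, 0, 10],
    [-0.9, -0.03, 0, 0, 0, 0, 10],
    [-0.5, -0.03, 0, 0, 0, 0, 10],
    [0, 0, 0, 0, 0, 0, 10],
    [0, 0, 0, 0, 0, 0, 10]
  ]
}}

```text
time_s: 32.42
ee_pos: [0.4335, -0.0489, 0.1628]
orientation: [179.9, 0.0, 100.4]
ft_force: [-0.3, 0.2, -1.9]
grip_width: 0.244
grasp_force: 78.9
```

Run:
```python
from station import r
from h import *
s=r.read_state();print(s['ee_pos'],s['orientation'],s['ft_force'],s['time_s'])
p=s['ee_pos'];a=np.radians(100.6);d=np.array([.4341,-.0554,.0423])-p
print('tool units',np.array([d[0]*np.cos(a)+d[1]*np.sin(a),d[0]*np.sin(a)-d[1]*np.cos(a),-d[2]])/.03,'turn z',(s['orientation'][2]-100.6)/5)
c=r.read_camera('wrist');pickle.dump(c,open('w13.pkl','wb'))
u=np.radians(s['orientation'][2]);print('tip pred',fproj(c,p+[.103*np.cos(u),.103*np.sin(u),-.03]))
print(c['img'][40:70:2,321].sum(1))
t=r.read_camera('top');pickle.dump(t,open('t13.pkl','wb'))
```

```text
[ 0.43347626 -0.0488516   0.16284319] [1.79936400e+02 2.80946682e-03 1.00398912e+02] [-0.33777206  0.19068138 -1.89720744] 32.4167
tool units [-0.2183797  -0.01971644  4.01810621] turn z -0.04021764620778754
tip pred [320.23504927  54.47076062]
[658 659 658 661 658 661 495 509 570 601 639 657 660 661 659]
```

Emit:
{"op": "move_arm", "data": {
  "plan": [
    [-0.12, -0.02, 0.2, 0, 0, -0.04, 10],
    [-0.1, 0, 0.5, 0, 0, 0, 10],
    [0, 0, 0.6, 0, 0, 0, 10],
    [0, 0, 0.6, 0, 0, 0, 10],
    [0, 0, 0.6, 0, 0, 0, 10],
    [0, 0, 0.5, 0, 0, 0, 10],
    [0, 0, 0.4, 0, 0, 0, 10],
    [0, 0, 0.3, 0, 0, 0, 10],
    [0, 0, 0.18, 0, 0, 0, 10],
    [0, 0, 0.1, 0, 0, 0, 10]
  ]
}}

```text
time_s: 33.35
ee_pos: [0.434, -0.0547, 0.0427]
orientation: [180.0, -0.0, 100.7]
ft_force: [0.2, 0.3, -2.2]
grip_width: 0.24
grasp_force: 78.9
```

Emit:
{"op": "move_arm", "data": {
  "plan": [
    [0, 0, 0, 0, 0, 0, 10],
    [0, 0, 0, 0, 0, 0, 10],
    [0, 0, 0, 0, 0, 0, 10],
    [0, 0, 0, 0, 0, 0, 10],
    [0, 0, 0, 0, 0, 0, 10],
    [0, 0, 0, 0, 0, 0, 10],
    [0, 0, 0, 0, 0, 0, 10],
    [0, 0, 0, 0, 0, 0, 10],
    [0, 0, 0, 0, 0, 0, 10],
    [0, 0, 0, 0, 0, 0, 10]
  ]
}}

```text
time_s: 34.18
ee_pos: [0.4344, -0.0552, 0.0435]
orientation: [179.9, 0.0, 100.7]
ft_force: [-0.5, -0.2, -1.4]
grip_width: 0.246
grasp_force: 78.9
```

Emit:
{"op": "move_arm", "data": {
  "plan": [
    [0, 0, 0.03, 0, 0, 0, 10],
    [0, 0, 0.02, 0, 0, 0, 10],
    [0, 0, 0, 0, 0, 0, 10],
    [0, 0, 0, 0, 0, 0, 30],
    [0, 0, 0, 0, 0, 0, 45],
    [0, 0, 0, 0, 0, 0, 60],
    [0, 0, 0, 0, 0, 0, 80],
    [0, 0, 0, 0, 0, 0, 85],
    [0, 0, 0, 0, 0, 0, 85],
    [0, 0, 0, 0, 0, 0, 85]
  ]
}}

```text
time_s: 35.02
ee_pos: [0.4344, -0.0552, 0.042]
orientation: [179.9, 0.0, 100.7]
ft_force: [0.0, 0.3, 0.9]
grip_width: 0.994
grasp_force: 0.0
```

Emit:
{"op": "move_arm", "data": {
  "plan": [
    [0, 0, 0, 0, 0, 0, 85],
    [0, 0, -0.3, 0, 0, 0, 85],
    [0, 0, -0.6, 0, 0, 0, 85],
    [0, 0, -0.8, 0, 0, 0, 85],
    [0, 0, -0.9, 0, 0, 0, 85],
    [0, 0, -0.9, 0, 0, 0, 85],
    [0, 0, -0.9, 0, 0, 0, 85],
    [0, 0, -0.9, 0, 0, 0, 85],
    [0, 0, -0.9, 0, 0, 0, 85],
    [0, 0, -0.9, 0, 0, 0, 85]
  ]
}}

```text
time_s: 35.85
ee_pos: [0.4338, -0.055, 0.2571]
orientation: [179.9, 0.1, 100.7]
ft_force: [0.8, -0.3, -0.4]
grip_width: 0.993
grasp_force: 0.0
```

Run:
```python
from station import r
from h import *
s=r.read_state();print(s['ee_pos'],s['grip_width'],s['time_s'])
c=r.read_camera('wrist');pickle.dump(c,open('w14.pkl','wb'))
h=cv2.cvtColor(c['img'],cv2.COLOR_RGB2HSV).astype(int)
w1=pickle.load(open('w1.pkl','rb'))
for k in(w1,c):
    h=cv2.cvtColor(k['img'],cv2.COLOR_RGB2HSV).astype(int)
    m=(((h[...,0]<4)|(h[...,0]>176))&(h[...,1]>180)&(h[...,2]>90)).astype(np.uint8);m[:, :250]=0;m[:,400:]=0;m[260:]=0
    rc=cv2.minAreaRect(cv2.findNonZero(m));print(rc,fonz(k,rc[0],.035))
t=r.read_camera('top');i=t['img'][:,:,::-1];w=c['img'][:,:,::-1]
A=cv2.resize(i[180:260,185:265],(400,400),interpolation=cv2.INTER_CUBIC);B=cv2.resize(w[100:230,260:390],(400,400),interpolation=cv2.INTER_CUBIC)
cv2.imwrite('pics/end.png',np.hstack([A,B]))
print('short',fit(c,fprojs,(.554,-.271,5),(355,290,425,355),.042))
```

```text
[ 0.4338154  -0.0549895   0.25709089] 0.9926435675381137 35.85
((323.8414306640625, 179.57318115234375), (38.651039123535156, 18.11077308654785), 83.6598129272461) [ 0.43310844 -0.05850523  0.035     ]
((321.5, 183.0), (38.0, 17.0), 90.0) [ 0.43543338 -0.05875695  0.035     ]
short (array([ 0.5537, -0.2707]), np.float64(6.5), np.float64(0.182))
```

View pics/end.png

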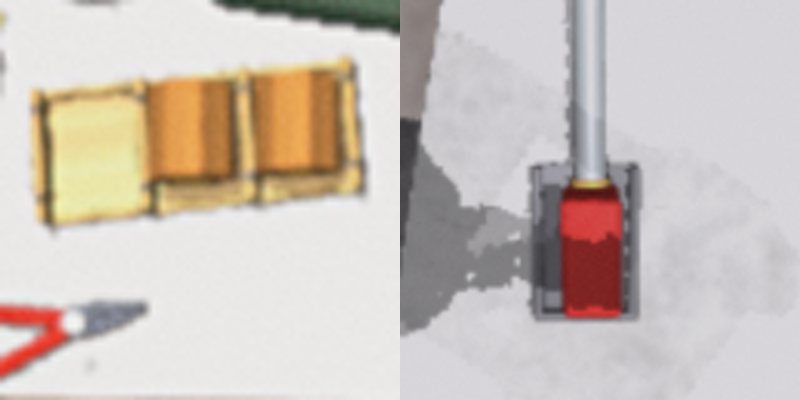

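Run:
```python
from h import *
from station import r
t=r.read_camera('top');o,_=ray(t,(0,0));print('cam',o)
for y in (.250,.3195):
    x=.542 if y<.3 else .5335
    q=(tproj(t,prism(x,y,.122,.064,.033))-[185,180]+.5)*5
    print('pred bbox',q.min(0).round(),q.max(0).round())
a=.122;print('rack corners',[((tproj(t,[[.5335+np.cos(a)*X-np.sin(a)*Y,.3195+np.sin(a)*X+np.cos(a)*Y,.028]])[0]-[185,180]+.5)*5).round().tolist() for X,Y in((-.046,.105),(.046,.105),(.046,-.105),(-.046,-.105))])
```

```text
cam [0.34158999 0.05547875 1.2570116 ]
pred bbox [254.  68.] [346. 179.]
pred bbox [148.  79.] [242. 189.]
rack corners [[43.0, 220.0], [36.0, 85.0], [348.0, 54.0], [359.0, 188.0]]
```

The picture shows both long blanks seated in the middle and right bays and the bar upright in its tray. Hand in.

```bash
python3 -c "
from station import r
print(r.sign_off())"
```

```text
the job is handed in; nothing more can be done
None
```

Both long blanks on the bench are in the rack, one in the middle bay and one in the right bay, the bar is back in its tray, and the job is handed in; no verdict was returned.

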